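Find the catch of the medicine organiser's lock

TASK

Unlock the mint organiser: draw the orange T-key out of its rest, stand it in the lock with its bar lying along the channel between the two cheeks, and let go of it. Take it again across the flats of the bar and turn it gently back and forth until it drops fully home in the hidden slot, then turn it, still home, until the bar lies along the channel again, and let go. Leave the other things where they stand.

Things in the scene. Friction and masses are not known exactly. Their poses are not given: they have to be found in the camera images.
- key: T-key, 120 g, upright. Origin at the centre of the lower end of its bit, z up the shank, x along the bar. From the bottom: flat steel bit 20 (x) by 8 (y), 10 high; round steel barrel 20 diameter from z = 10 to 46; shank 12 diameter to z = 68; orange bar 56 long (x) by 12 thick (y), z = 68 to 84. Half a turn makes no difference to it.
- key_bar (a point): centre of the key's orange bar, 76 above the key's origin; axes as the key's
- key_rest: fixed mint pocket, 40 (x) by 44 (y) by 87 high; origin at the centre of its underside. The key hangs in its 24 square well, on its axis, origin 8 above the table, bar along x on ledges 76 high, sticking out 8 at either end. Walls 87 high, 6 off both flats: the bar can only be taken by its ends, 56 apart, fingers closing along x. Draw straight up by 80.
- organiser: fixed mint organiser, 160 (x) by 250 (y), top 62 high, closed drawer front on its -x side. Origin on the table right under the lock's upright axis, at the middle of the top
- channel (a point): point on the lock's axis level with the cheeks' tops, 96 above the table; axes as the organiser's. Two cheeks, 66 long (x), 7 thick, inner faces 36 from the lock's axis at +y and -y; the channel between runs along x, open at both ends. The bar clears the cheeks as it turns; fingers on the bar's ends strike them after about 45 degrees.
- lock_mouth (a point): centre of the lock's mouth, 62 above the table. A steel funnel 34 wide narrows within 6 to a round bore 22 wide (1 clear all round the key's barrel), which ends on the lock face 24 above the table. Dropped in, the key stands there by itself: its origin 24, bar centre 100 above the table, leaning up to 6 degrees.
- lock_face (a point): centre of the dark turning cylinder's face at the bore's bottom. A slot 11 wide runs right across, at a hidden angle: the bar must turn 55 to 90 degrees from the channel, one way or the other. There, within about 5 degrees, the key sinks 10 by its own weight if free to slide, or by a light push (bar centre 90). Then the cylinder turns with it, no stops, friction 0.12 N m; over 15 N of push may drag it early.
- swab_jar: bystander: open clear jar with swabs, 54 diameter, 55 high, on the organiser's top; origin at its underside
- cream_jar: bystander: closed white cream jar, 58 diameter, 38 high, on the organiser's top; origin at its underside
- toothbrush_stand: bystander: blue ceramic stand, 76 diameter, with two brushes, 180 high; origin at its underside
- comb: bystander: grey comb 160 (y) by 30, 4 thick, lying flat; origin at its underside
- tweezer: bystander: steel tweezer 95 (x) long, 6 thick, lying flat; origin at its underside
- lotion: bystander: blue bottle, 56 diameter, 140 high; origin at its underside
Things that resemble listed ones, but are neither listed nor needed, are in the scene too. There is more than one size of the key; the one meant has the size given above.

How it is judged:
By the outcome, as a careful person would: the job done as asked, in the order asked, and still so for the second after the job is handed in, with the robot touching nothing.
It also fails if it takes over 72 s, if anything falls off the work surface, if the arm or the gripper's body presses on something with over 40 N, if the wrist force passes 120 N, or if a joint passes its speed limit or range.

ROBOT

A 7-joint arm with a two-finger parallel gripper is mounted at the origin on the work surface. World frame = base frame: x ahead of the robot, y to its left, z up, the work surface at z = 0. Lengths are in mm, angles in rad, forces in N, time in s.
With the tool pointing down it reaches from about 400 to 875 mm from the base axis. Payload 19.3 kg.
Tool frame: the origin (TCP) lies at the very end of the fingers, on their centre line; the grasp point (between the pads) lies 19 mm behind it (grip_point_offset is the z of the grasp point in the tool frame, in mm); z points along the fingers, x is the direction in which the jaws open and shut, and the axes are right-handed (so a half turn about z gives the same grasp; the last joint's range is limited). The gripper opens to 85 mm and grips with 20 to 120 N. Pads are 22 mm wide; open, the fingers measure 114 mm over their backs; the gripper's body (76 mm by 85 mm) begins 54 mm behind the grasp point. The pads swing forward as they close: fully open they stand 13 mm farther back than shut.
Start: joints at [-1.296, 0.521, -0.036, 1.599, 0.021, 1.021, -0.113], TCP at [211.273, 588.199, 231.291] pointing down, gripper open.
Joint ranges: [-2.91, 2.91], [-0.3, 2.13], [-1.5, 1.42], [0.17, 2.43], [-1.26, 4.41], [0.16, 1.93], [-2.52, 2.52]. Speed limits (rad/s): [1.89, 1.89, 2.39, 2.39, 3.01, 3.01, 3.01].

INTERFACE

Orientations are given as a 3x3 rotation matrix whose columns are the frame's x, y, z axes.
In Python, from workcell import movep, movel, goto_joints, open_gripper, clamp, wait, inverse_kinematics, read_state, camera, PlanningError, finish_job, grip_point_offset gives the robot as it stands. Calls block until the motion is done:
- movep(position, orientation): joint-space move of the TCP to a pose.
- movel(position, frame=None, max_speed=150, guard=None): straight line of the TCP; frame=None keeps the orientation; max_speed is the mean speed in mm/s. With guard (N) it stops when the force on the tool has changed by that much, and returns True; else False.
- goto_joints(angles): joint-space move.
- open_gripper() and clamp(): open the fingers fully, or close them until they stop; the grip force is fixed at half the most.
- wait(seconds).
- inverse_kinematics(position, orientation): joint angles nearest the present ones, or None.
- read_state(): the state.
- camera(name): name is "scene" or "side" or "wrist"; returns a dict with "image" (384x512x3 uint8, blue, green, red), "range_z" (384x512 float32, mm along the optical axis (not along the pixel's ray), 0 where there is no reading), "fx", "fy", "cx", "cy" (pixels), "cam_to_world" (4x4, takes a point from camera to world coordinates). Camera axes: x right, y up, looking along -z (the intrinsics and any distortion apply to the point x, -y, -z); pixel columns grow to the right and rows downward; lengths in mm; the calibration is good to about 2 mm. A picture is of the moment at which its call begins.
A pose or a line that the arm cannot do raises PlanningError and nothing moves.
- finish_job(): hands the job in, once; it reports no verdict.
The state is a dict: "time": time; "qpos": joint angles; "qvel": joint speeds; "joint_efforts": joint torques, N m; "eef_pos": TCP position; "tool_rot": TCP orientation; "ft_force": force on the tool from outside, world axes, zero at the start; "torque": the same for the moment, N m; "finger_gap": finger opening in mm.
Only numpy, scipy, OpenCV 4.12 (cv2) and the standard library are available. Lean on these libraries where they do the work, as an engineer would, in place of code of your own. Each camera call takes 0.05 s, during which the arm holds its last target. There are 200 camera calls.

## Working session

There is one attempt and no reset: what is moved stays moved. The work goes in short steps, each a Python script; the robot and the scene stay as the last script left them, time stands still between calls to the robot, and variables do not carry over. Pictures are saved under pics/ and viewed, about 8 in all and at most 12, crops included, and the job is handed in when it is done.

```bash
mkdir -p pics; ls
cat > h.py <<'E'
import numpy as np, cv2
from workcell import *
def snap(n):
    c=camera(n); return c
def pts(c):
    z=c["range_z"]; h,w=z.shape; v,u=np.mgrid[:h,:w]
    P=np.stack([(u-c["cx"])/c["fx"]*z,-(v-c["cy"])/c["fy"]*z,-z],-1)
    M=np.array(c["cam_to_world"]); return P@M[:3,:3].T+M[:3,3]
E
python3 - <<'E'
from h import *
s=snap("scene");d=snap("side")
for n,c in(("scene",s),("side",d)):
    cv2.imwrite(f"pics/{n}.png",c["image"]); np.save(f"{n}_P.npy",pts(c)); print(n,c["fx"],c["cx"],c["cy"],np.round(c["cam_to_world"],3).tolist(),[k for k in c], (c["range_z"]>0).mean())
cv2.imwrite("pics/both.png",np.vstack([s["image"],d["image"]])[:, :])
print(read_state()["time"],grip_point_offset)
E
```

```text
pics
scene 475.3220373628335 256.48016959447716 197.13448695830866 [[0.628, -0.672, 0.392, 988.327], [0.778, 0.546, -0.311, -286.56], [-0.005, 0.5, 0.866, 895.823], [0.0, 0.0, 0.0, 1.0]] ['image', 'range_z', 'fx', 'fy', 'cx', 'cy', 'cam_to_world'] 0.9955647786458334
side 359.0941431941545 252.3563317577959 193.27461542345944 [[0.961, 0.168, -0.222, 451.863], [-0.278, 0.621, -0.733, -489.043], [0.014, 0.766, 0.643, 528.153], [0.0, 0.0, 0.0, 1.0]] ['image', 'range_z', 'fx', 'fy', 'cx', 'cy', 'cam_to_world'] 0.9957224527994791
0.1 -18.700000000000003
```

View pics/scene.png

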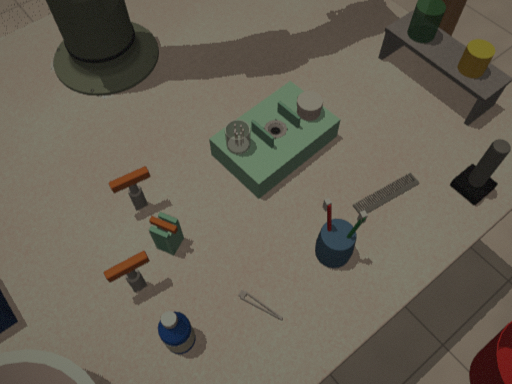

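View pics/side.png

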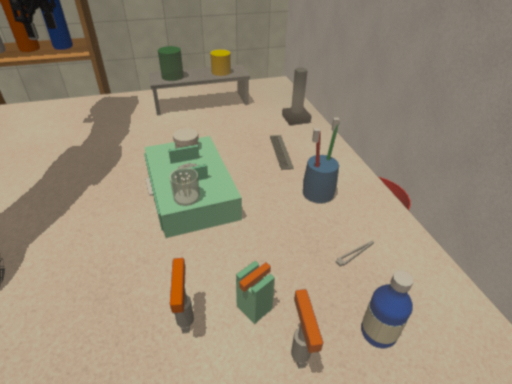

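Scene view: there are three orange T-bars, at (130,180) free-standing, (163,224) in the mint pocket and (127,265) free-standing. The pocketed one matches the description, and I'll check its size. The lock funnel is at (275,130), between cheeks at (263,132) and (289,114). The jars are at (238,137) and (310,105).

Run:
```python
from h import *
for n in("scene","side"):
    im=cv2.imread(f"pics/{n}.png");P=np.load(f"{n}_P.npy");hsv=cv2.cvtColor(im,cv2.COLOR_BGR2HSV)
    m=cv2.inRange(hsv,(3,170,90),(16,255,255))
    k,l,st,ce=cv2.connectedComponentsWithStats(m)
    for i in range(1,k):
        if st[i,4]<60: continue
        q=P[l==i]; top=np.percentile(q[:,2],90)
        if not 40<top<250: continue
        t=q[q[:,2]>top-6].astype(np.float32)
        r=cv2.minAreaRect(t[:,:2]); b=cv2.boxPoints(r)
        e=max((b[1]-b[0],b[2]-b[1]),key=np.linalg.norm)
        print(n,"orange",ce[i].round(),"top",round(float(top),1),"c",np.round(r[0],1),"size",np.round(r[1],1),"yaw",round(float(np.degrees(np.arctan2(e[1],e[0]))%180),1))
    g=cv2.inRange(hsv,(55,40,30),(90,255,255))>0
    for lo,hi,nm in((56,68,"orgtop"),(90,101,"cheek"),(80,92,"rest")):
        mm=(g&(P[...,2]>lo)&(P[...,2]<hi)).astype(np.uint8)
        k,l,st,ce=cv2.connectedComponentsWithStats(mm)
        for i in range(1,k):
            if st[i,4]<(600 if nm=="orgtop" else 15): continue
            t=P[l==i].astype(np.float32)
            if np.linalg.norm(t[:,:2].mean(0))>900: continue
            r=cv2.minAreaRect(np.ascontiguousarray(t[:,:2]));b=cv2.boxPoints(r)
            e=max((b[1]-b[0],b[2]-b[1]),key=np.linalg.norm)
            print(n,nm,ce[i].round(),"z",np.median(t[:,2]).round(1),"c",np.round(r[0],1),np.round(r[1],1),"long yaw",round(float(np.degrees(np.arctan2(e[1],e[0]))%180),1))
im=cv2.imread("pics/scene.png");im2=cv2.imread("pics/side.png")
a=cv2.resize(im[160:300,90:200],None,fx=3.5,fy=3.5);b=cv2.resize(im2[240:370,150:340],None,fx=2,fy=2)
o=np.zeros((500,780,3),np.uint8);o[:a.shape[0],:a.shape[1]]=a[:500];o[:b.shape[0],395:395+b.shape[1]]=b
cv2.imwrite("pics/crop.png",o)
```

```text
Traceback (most recent call last):
cv2.error: OpenCV(4.12.0) /io/opencv/modules/imgproc/src/convhull.cpp:143: error: (-215:Assertion failed) total >= 0 && (depth == CV_32F || depth == CV_32S) in function 'convexHull'
```

```bash
cat > m.py <<'E'
from h import *
def yaw(r):
    b=cv2.boxPoints(r);e=max((b[1]-b[0],b[2]-b[1]),key=np.linalg.norm);return round(float(np.degrees(np.arctan2(e[1],e[0]))%180),1)
for n in("scene","side"):
    im=cv2.imread(f"pics/{n}.png");P=np.load(f"{n}_P.npy");hsv=cv2.cvtColor(im,cv2.COLOR_BGR2HSV)
    m=cv2.inRange(hsv,(3,170,90),(16,255,255))
    k,l,st,ce=cv2.connectedComponentsWithStats(m)
    for i in range(1,k):
        if st[i,4]<60: continue
        q=P[l==i]; top=np.percentile(q[:,2],90)
        if not 40<top<250: continue
        t=np.ascontiguousarray(q[q[:,2]>top-6][:,:2],np.float32); r=cv2.minAreaRect(t)
        print(n,"orange",ce[i].round(),"top",round(float(top),1),"c",np.round(r[0],1),"size",np.round(r[1],1),"yaw",yaw(r))
    g=cv2.inRange(hsv,(50,40,30),(90,255,255))>0
    for lo,hi,nm in((56,68,"orgtop"),(90,101,"cheek"),(80,92,"rest")):
        mm=(g&(P[...,2]>lo)&(P[...,2]<hi)).astype(np.uint8)
        k,l,st,ce=cv2.connectedComponentsWithStats(mm)
        for i in range(1,k):
            if st[i,4]<(600 if nm=="orgtop" else 15): continue
            t=P[l==i]
            if np.linalg.norm(t[:,:2].mean(0))>900: continue
            r=cv2.minAreaRect(np.ascontiguousarray(t[:,:2],np.float32))
            print(n,nm,ce[i].round(),"z",np.median(t[:,2]).round(1),"c",np.round(r[0],1),np.round(r[1],1),"long yaw",yaw(r))
im=cv2.imread("pics/scene.png");im2=cv2.imread("pics/side.png")
a=cv2.resize(im[160:300,90:200],None,fx=3.5,fy=3.5);b=cv2.resize(im2[240:370,150:340],None,fx=2,fy=2)
o=np.zeros((500,780,3),np.uint8);o[:490,:385]=a;o[:260,395:775]=b
cv2.imwrite("pics/crop.png",o)
E
python3 m.py
```

```text
scene orange [128. 177.] top 118.4 c [ 443.1 -171.7] size [75.6 17.2] yaw 81.6
scene orange [163. 224.] top 92.0 c [ 555.8 -171.5] size [52.9 11.9] yaw 28.6
scene orange [125. 265.] top 118.5 c [ 785.7 -297. ] size [ 75.9 398.6] yaw 172.2
scene orgtop [275. 135.] z 60.3 c [501. 155.] [162.8 252.8] long yaw 93.9
scene cheek [289. 110.] z 93.3 c [498.2 193.6] [66.2  9.5] long yaw 4.0
scene cheek [262. 130.] z 93.6 c [503.4 114.9] [65.1  9. ] long yaw 4.6
scene rest [288. 113.] z 86.4 c [498.8 191.9] [63.8  6.1] long yaw 5.5
scene rest [262. 133.] z 86.4 c [503.7 112.6] [66.3  5.2] long yaw 4.8
scene rest [167. 218.] z 85.3 c [ 548.3 -157.3] [39.5 10.3] long yaw 27.9
scene rest [159. 232.] z 85.0 c [ 563.  -187.6] [41.5 11.2] long yaw 25.0
side orange [18. 31.] top 179.9 c [215.2 374.1] size [  23.5 1789.8] yaw 106.1
side orange [177. 285.] top 119.1 c [ 442.  -171.9] size [78.5 16.1] yaw 80.4
side orange [254. 276.] top 92.8 c [ 497.4 -316.2] size [355.2  40.9] yaw 68.7
side orange [309. 320.] top 119.2 c [ 540.4 -368.6] size [296.4  38.7] yaw 61.1
side orgtop [190. 178.] z 61.5 c [498.7 155.3] [161.6 252.5] long yaw 93.6
side cheek [183. 149.] z 94.1 c [498.1 194.3] [65.2  8.5] long yaw 4.7
side cheek [199. 167.] z 94.6 c [518.1 116.9] [33.6  7.7] long yaw 3.8
side rest [183. 152.] z 86.3 c [497.7 191.9] [65.7  5.6] long yaw 3.8
side rest [328. 158.] z 87.7 c [795.2  85.7] [9.7 8.9] long yaw 54.4
side rest [202. 170.] z 86.6 c [523.1 115.1] [25.3  4.2] long yaw 3.5
side rest [247. 270.] z 86.7 c [ 546.3 -156.5] [38.7 10.2] long yaw 27.1
side rest [262. 284.] z 86.4 c [ 561.8 -187. ] [40.  11.2] long yaw 24.2
```

View pics/crop.png

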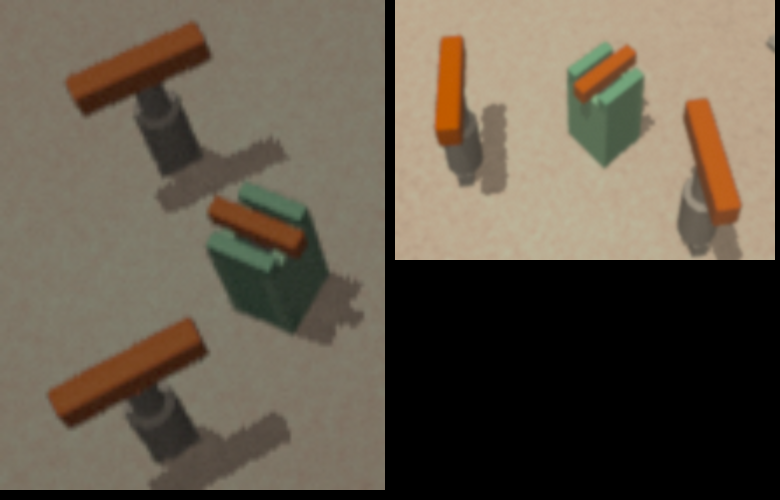

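The crop confirms it: the pocketed bar is about 56 long, while the loose ones are about 77 long and 118 high, so they are decoys. Next I'll measure the jars and decoys, then move above the pocket for one close look.

```bash
cat >> h.py <<'E'
def R(yaw):
    c,s=np.cos(np.radians(yaw)),np.sin(np.radians(yaw)); return np.array([[c,s,0],[s,-c,0],[0,0,-1.]])
def yawof(r):
    b=cv2.boxPoints(r);e=max((b[1]-b[0],b[2]-b[1]),key=np.linalg.norm);return round(float(np.degrees(np.arctan2(e[1],e[0]))%180),1)
E
python3 - <<'E'
from h import *
P=np.load("scene_P.npy")
for nm,(u,v),r,zl in(("swab",(238,135),20,(100,200)),("cream",(310,105),15,(90,120)),("lotion",(172,325),25,(100,170)),("decoy2",(127,265),25,(110,125)),("brush",(335,230),35,(100,220))):
    q=P[v-r:v+r,u-r:u+r].reshape(-1,3);q=q[(q[:,2]>zl[0])&(q[:,2]<zl[1])]
    if len(q):print(nm,len(q),np.median(q,0).round(),q.min(0).round(),q.max(0).round())
q0=read_state()["qpos"]
for y in (26.5,-153.5):
    print(y,np.round(inverse_kinematics([555,-172,230],R(y)),2))
for y in range(-180,181,30): 
    q=inverse_kinematics([501,154.5,100],R(y+4)); print(y,None if q is None else np.round(q,2))
y=26.5 if abs(inverse_kinematics([555,-172,230],R(26.5))[6])<abs(inverse_kinematics([555,-172,230],R(-153.5))[6]) else -153.5
movep([555,-172,230],R(y))
w=camera("wrist");cv2.imwrite("pics/w1.png",w["image"]);np.savez("w1.npz",**{k:w[k] for k in w})
print(y,read_state()["time"],np.round(w["cam_to_world"],2).tolist(),w["fx"],(w["range_z"]>0).mean())
E
```

```text
swab 339 [484.  64. 110.] [456.  37. 100.] [511.  92. 118.]
cream 487 [513. 241.  98.] [481. 191.  90.] [539. 272. 102.]
lotion 431 [ 737. -267.  133.] [ 718. -285.  100.] [ 750. -248.  142.]
decoy2 451 [ 598. -272.  116.] [ 583. -310.  110.] [ 609. -232.  121.]
brush 326 [796.  83. 158.] [740.  57. 100.] [810.  99. 179.]
26.5 [-0.31  0.56  0.75  1.75 -0.45  1.01  1.07]
-153.5 [-0.52  0.81  1.23  1.76 -0.82  1.2  -1.73]
-180 [-0.12  0.57 -0.39  1.96  0.34  0.67  2.49]
-150 [-1.14  1.01  1.22  2.01 -1.14  1.06 -1.9 ]
-120 [-1.14  1.01  1.22  2.01 -1.14  1.06 -1.38]
-90 [-0.79  0.63  0.53  1.99 -0.51  0.66 -1.43]
-60 [-0.76  0.61  0.48  1.99 -0.45  0.64 -0.96]
-30 [-0.72  0.6   0.42  1.99 -0.4   0.63 -0.49]
0 [-0.64  0.58  0.32  1.99 -0.3   0.62 -0.06]
30 [-0.57  0.57  0.21  1.98 -0.2   0.61  0.37]
60 [-0.49  0.56  0.11  1.98 -0.1   0.61  0.8 ]
90 [-0.41  0.55  0.    1.97 -0.    0.62  1.23]
120 [-0.3   0.55 -0.15  1.97  0.13  0.63  1.63]
150 [-0.21  0.56 -0.27  1.96  0.24  0.65  2.06]
180 [-0.12  0.57 -0.39  1.96  0.34  0.67  2.49]
26.5 3.0833 [[0.89, -0.43, -0.13, 523.54], [0.45, 0.86, 0.25, -106.66], [-0.0, -0.28, 0.96, 371.0], [0.0, 0.0, 0.0, 1.0]] 291.5540133629992 0.9957529703776041
```

View pics/w1.png

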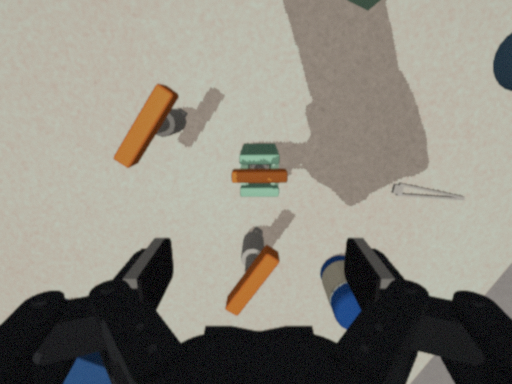

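The wrist view shows the pocketed key bar at (260,176), level in the image, with decoys at (147,125) and (252,280) clear of the finger sweep. Now I'll measure it and grasp.

```bash
cat >> h.py <<'E'
def ray(w,uv,z):
    M=np.array(w["cam_to_world"]);uv=np.atleast_2d(uv).astype(float)
    d=np.stack([(uv[:,0]-w["cx"])/w["fx"],-(uv[:,1]-w["cy"])/w["fy"],-np.ones(len(uv))],-1)@M[:3,:3].T
    return M[:3,3]+d*((z-M[2,3])/d[:,2])[:,None]
def orange(w,lo,hi,near,rad=45):
    """orange top face: points from depth, cross-check by rays onto plane"""
    P=pts(w);m=cv2.inRange(cv2.cvtColor(w["image"],cv2.COLOR_BGR2HSV),(3,150,60),(18,255,255))>0
    m&=(np.hypot(P[...,0]-near[0],P[...,1]-near[1])<rad)&(P[...,2]>lo)&(P[...,2]<hi)
    v,u=np.nonzero(m); q=P[m]; zt=np.percentile(q[:,2],80)
    r=cv2.minAreaRect(ray(w,np.stack([u,v],-1),zt)[:,:2].astype(np.float32))
    return np.round(r[0],1),np.round(r[1],1),yawof(r),round(float(zt),1),len(q)
E
python3 - <<'E'
from h import *
w=dict(np.load("w1.npz"))
print(orange(w,75,105,(555,-172)))
P=pts(w);g=cv2.inRange(cv2.cvtColor(w["image"],cv2.COLOR_BGR2HSV),(50,40,30),(90,255,255))>0
m=g&(P[...,2]>82)&(P[...,2]<93)&(np.hypot(P[...,0]-555,P[...,1]+172)<45)
v,u=np.nonzero(m);r=cv2.minAreaRect(ray(w,np.stack([u,v],-1),87)[:,:2].astype(np.float32));print(r,yawof(r))
E
```

```text
(array([ 554.7, -168.4]), array([53.5, 13.2]), 26.6, 90.9, 672)
((555.1384887695312, -168.55657958984375), (38.15947723388672, 42.22007751464844), 26.599863052368164) 116.6
```

Run:
```python
from h import *
movel([555,-170,125],R(26.6))
w=camera("wrist");print(orange(w,75,105,(555,-170)));cv2.imwrite("pics/w2.png",w["image"])
s=camera("scene");print(orange(s,75,105,(555,-170)))
print(read_state()["time"],read_state()["ft_force"])
```

```text
(array([ 554.3, -167.3]), array([53.7, 14.5]), 26.6, 90.8, 1736)
(array([ 558.8, -172.3]), array([57.7, 14.2]), 26.5, 91.2, 194)
4.0333 [-0.2632903   0.53554857  0.02183323]
```

Run:
```python
from h import *
print(movel([554.8,-169.8,62],R(26.6),max_speed=80,guard=12))
f0=read_state()["ft_force"]; clamp(); s=read_state(); print(s["finger_gap"],s["eef_pos"],np.round(s["ft_force"]-f0,1))
print(movel([554.8,-169.8,175],max_speed=80,guard=25)); s=read_state(); print(s["finger_gap"],s["eef_pos"],s["ft_force"],s["time"])
w=camera("wrist");cv2.imwrite("pics/w3.png",w["image"])
```

```text
False
54.968801334632396 [ 554.94321402 -169.82692373   62.67558673] [-3.   2.  10.1]
False
54.920916374126726 [ 554.60050084 -169.73845161  174.56321427] [ 0.20037146  0.13759987 -1.37272695] 6.925
```

View pics/w3.png

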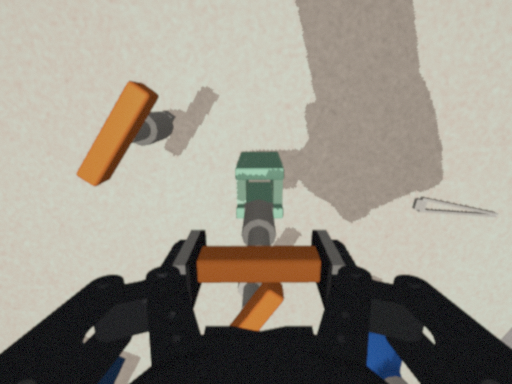

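The key is held level between the pads, with the bar at (258,265) and the shank hanging clear of the pocket. I'll carry it towards the lock and look from just short of it.

Run:
```python
from h import *
movel([554.6,-169.7,215]); movel([505,85,215],R(4.2),max_speed=180)
w=camera("wrist");cv2.imwrite("pics/w4.png",w["image"]);np.savez("w4.npz",**w)
s=read_state();print(s["time"],s["finger_gap"],s["eef_pos"])
P=pts(w);hsv=cv2.cvtColor(w["image"],cv2.COLOR_BGR2HSV)
g=cv2.inRange(hsv,(50,40,30),(92,255,255))>0
m=(g&(P[...,2]>88)&(P[...,2]<103)).astype(np.uint8)
k,l,st,ce=cv2.connectedComponentsWithStats(m)
for i in range(1,k):
    if st[i,4]>60:
        v,u=np.nonzero(l==i);r=cv2.minAreaRect(ray(w,np.stack([u,v],-1),96)[:,:2].astype(np.float32));print("cheek",ce[i].round(),np.round(r[0],1),np.round(r[1],1),yawof(r),np.median(P[l==i][:,2]))
print("bar",orange(w,150,320,s["eef_pos"][:2],60))
```

```text
9.0333 54.548366339837486 [505.10337344  84.23869561 215.05551879]
cheek [260.  52.] [498.1 195.6] [64.6  7.5] 4.2 94.06175155097247
cheek [259. 146.] [503.4 119. ] [64.4  7.1] 4.2 94.12667412019215
bar (array([505.1,  88.5]), array([55. , 18.3]), 4.2, 242.9, 4268)
```

View pics/w4.png

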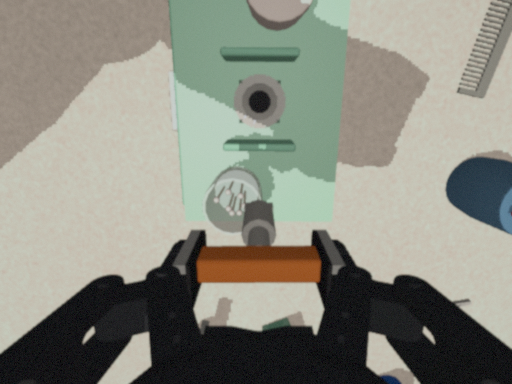

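Lock mouth at (260,101), with cheeks at (260,52) and (259,146). The channel yaw is 4.2°. The wrist and fixed cameras, each used consistently, agree on a TCP target of about (500.8,156.4).

Run:
```python
from h import *
w=dict(np.load("w4.npz"));print("mouth",ray(w,(260,101),62).round(1),ray(w,(260,103),24).round(1))
x,y=500.8,156.4
movel([x,y,165],R(4.2)); movel([x,y,122],max_speed=80)
f0=read_state()["ft_force"]
h=movel([x,y,80],max_speed=25,guard=8); s=read_state()
print(h,s["eef_pos"].round(2),(s["ft_force"]-f0).round(1),s["torque"],s["finger_gap"],s["time"])
```

```text
mouth [[501.5 157.6  62. ]] [[501.8 155.6  24. ]]
False [500.79 156.45  80.07] [-0.7  1.  -0. ] [0.09358127 0.1271634  0.04267698] 55.04418267608082 12.2917
```

Run:
```python
from h import *
open_gripper(); movel([500.8,156.4,185],max_speed=180)
w=camera("wrist");c=camera("scene")
print(orange(w,85,125,(500.8,156.4)),orange(c,85,125,(500.8,156.4)),read_state()["time"])
a=cv2.resize(c["image"][70:200,195:355],None,fx=3,fy=3)
cv2.imwrite("pics/w5.png",np.hstack([cv2.resize(w["image"][60:330,110:410],(433,390)),a])[:, :800])
q=read_state()["qpos"]; print(np.round(q,2))
for b in (94.2,-85.8):
  for d in (-95,-50,0,50,95):
    k=inverse_kinematics([500.8,156.4,100],R(b+d)); print(b,d,None if k is None else np.round(k,2))
```

```text
(array([500.5, 158.8]), array([53.1, 13.2]), 4.3, 106.8, 1090) (array([504. , 150.4]), array([58.5, 16.8]), 5.4, 106.7, 158) 13.5417
[-1.02  0.58  0.87  1.94 -0.58  0.89  0.22]
94.2 -95 [-0.94  0.7   0.76  2.   -0.73  0.73  0.26]
94.2 -50 [-0.82  0.63  0.56  1.99 -0.54  0.67  0.86]
94.2 0 [-0.67  0.58  0.34  1.99 -0.32  0.62  1.53]
94.2 50 [-0.51  0.56  0.12  1.98 -0.12  0.61  2.21]
94.2 95 [-1.17  1.13  1.35  2.01 -1.24  1.2  -2.26]
-85.8 -95 [ 0.2   0.7  -0.87  1.94  0.72  0.84  2.07]
-85.8 -50 [-1.16  1.06  1.28  2.01 -1.19  1.13 -1.69]
-85.8 0 [-1.11  0.92  1.11  2.01 -1.05  0.96 -0.93]
-85.8 50 [-1.02  0.78  0.91  2.   -0.87  0.81 -0.22]
-85.8 95 [-0.91  0.69  0.72  2.   -0.69  0.71  0.39]
```

View pics/w5.png

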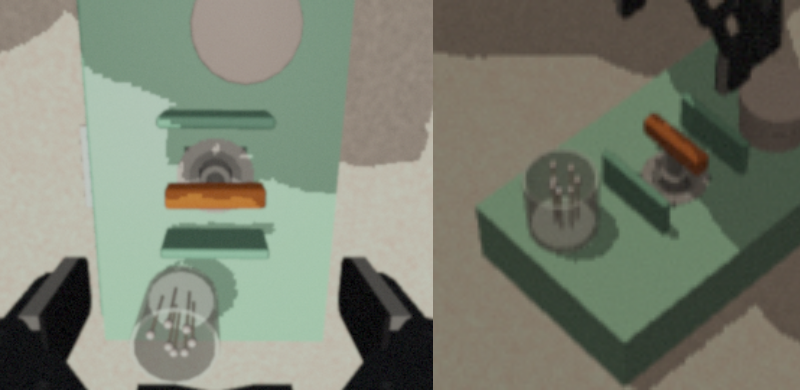

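The key stands upright in the lock with its bar along the channel. Next I'll retake it across the flats, high enough that the fingertips clear the cheeks.

Run:
```python
from h import *
x,y=500.8,156.2
movep([x,y,185],R(-85.8)); print(read_state()["qpos"].round(2))
movel([x,y,125],max_speed=120); print(movel([x,y,101.5],max_speed=60,guard=8))
f0=read_state()["ft_force"]; clamp(); s=read_state()
print(s["finger_gap"],s["eef_pos"].round(2),(s["ft_force"]-f0).round(1),s["torque"].round(2),s["time"])
```

```text
[-1.19  0.83  1.27  1.95 -0.91  1.1  -1.02]
False
9.569233276675963 [500.94 156.19 101.69] [-0.   0.1  5. ] [0.02 0.04 0.01] 16.5917
```

```bash
cat >> h.py <<'E'
X,Y=500.8,156.2
def probe(base,d,z0,depth=2.5,g=6):
    movel([X,Y,z0],R(base+d)); f0=read_state()["ft_force"]
    hit=movel([X,Y,z0-depth],max_speed=10,guard=g); s=read_state()
    print(d,hit,s["eef_pos"][2].round(2),(s["ft_force"]-f0).round(1),s["torque"][2].round(2),s["finger_gap"].round(1),s["time"].round(2)); return hit
E
python3 - <<'E'
from h import *
movel([X,Y,101.5],R(-85.8+25)); s=read_state();print(s["time"],s["ft_force"],s["finger_gap"])
movel([X,Y,101.5],R(-85.8+50)); s=read_state();print(s["time"],s["ft_force"],s["finger_gap"])
print(probe(-85.8,54,101.5))
c=camera("scene");print(orange(c,85,125,(500.8,156.4)))
E
```

```text
17.175 [0.89348805 0.63806682 6.42795995] 9.45371578048385
17.7583 [-0.69618851 -0.1450949   8.4028857 ] 9.196796533879267Traceback (most recent call last):
  File "<stdin>", line 4, in <module>
  File "h.py", line 28, in probe
    print(d,hit,s["eef_pos"][2].round(2),(s["ft_force"]-f0).round(1),s["torque"][2].round(2),s["finger_gap"].round(1),s["time"].round(2)); return hit
                                                                                             ^^^^^^^^^^^^^^^^^^^^^
AttributeError: 'float' object has no attribute 'round'
```

```bash
sed -i 's/s\["finger_gap"\].round(1),s\["time"\].round(2)/round(s["finger_gap"],2),round(s["time"],2)/' h.py
python3 - <<'E'
from h import *
s=read_state();print(s["eef_pos"].round(2),s["ft_force"].round(1),s["finger_gap"],s["time"])
c=camera("scene");w=camera("wrist");d=camera("side")
a=cv2.resize(c["image"][70:200,215:335],(360,390));b=cv2.resize(w["image"][160:330,150:370],(440,340))
o=np.zeros((590,800,3),np.uint8);o[:390,:360]=a;o[:340,360:]=b;o[345:585,370:690]=cv2.resize(d["image"][110:200,130:250],(320,240))
cv2.imwrite("pics/w6.png",o)
E
```

```text
[501.84 156.18 101.43] [-0.6 -0.3 13.3] 9.67380957838928 18.2167
```

View pics/w6.png

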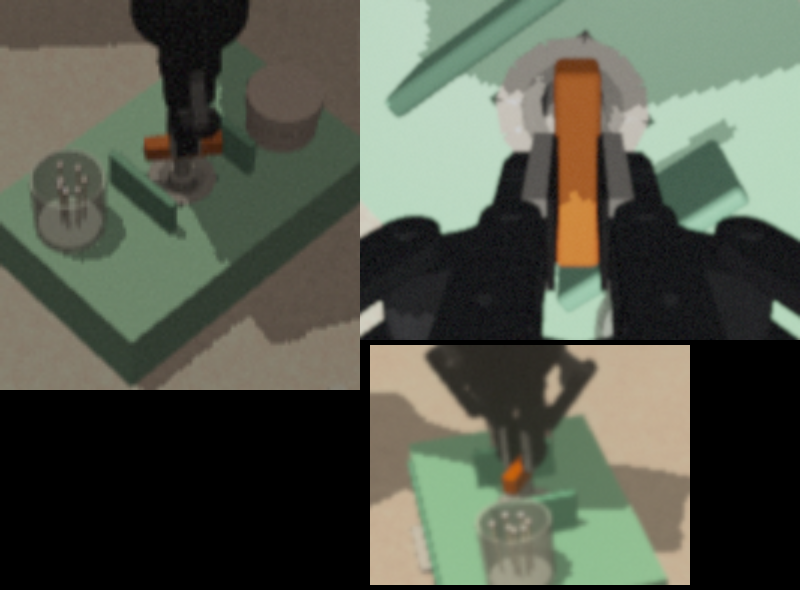

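The bar is across the pads and follows the turn (wrist crop, around (577,165)). The push is near 13 N, so I'll ease up slightly and step on towards 95°.

```bash
cat >> h.py <<'E'
def sweep(base,ds,z0):
    for d in ds:
        movel([X,Y,z0],R(base+d)); fz=read_state()["ft_force"][2]; hit=None
        hit=True if fz>9 else movel([X,Y,z0-2.5],max_speed=12,guard=max(10-fz,3))
        s=read_state(); print(d,hit,"fz0",round(fz,1),"z",s["eef_pos"][2].round(2),"F",s["ft_force"].round(1),"Tz",s["torque"][2].round(3),"gap",round(s["finger_gap"],2),"t",round(s["time"],2))
        if not hit: return d
E
python3 - <<'E'
from h import *
print(sweep(-85.8,range(54,97,5),101.8))
E
```

```text
54 True fz0 4.7 z 101.39 F [-0.7 -0.3 14.6] Tz 0.021 gap 9.45 t 18.82
59 True fz0 3.4 z 101.35 F [-2.1  0.9 15.6] Tz 0.018 gap 9.45 t 19.28
64 True fz0 3.7 z 101.3 F [-1.7  0.4 15.2] Tz -0.005 gap 9.59 t 19.74
69 True fz0 3.3 z 101.23 F [-1.2  1.1 14.2] Tz -0.048 gap 9.54 t 20.2
74 True fz0 2.0 z 101.16 F [-1.7  1.2 13.7] Tz 0.012 gap 9.6 t 20.66
79 True fz0 2.0 z 101.09 F [-0.3  1.5 11.8] Tz -0.013 gap 9.89 t 21.12
84 True fz0 1.5 z 100.92 F [-0.2  0.2 10. ] Tz -0.022 gap 9.43 t 21.57
89 True fz0 1.1 z 100.7 F [0.1 0.4 7. ] Tz 0.028 gap 9.63 t 22.03
94 False fz0 -0.8 z 99.04 F [ 0.6  1.4 -2.9] Tz 0.038 gap 9.33 t 22.64
94
```

Run:
```python
from h import *
h=movel([X,Y,88.5],R(-85.8+94),max_speed=20,guard=8);s=read_state()
print(h,s["eef_pos"].round(2),s["ft_force"].round(1),s["torque"].round(2),s["finger_gap"],s["time"])
c=camera("side");w=camera("wrist");print(orange(w,70,125,(X,Y)),orange(c,70,125,(X,Y)))
P=pts(w);hsv=cv2.cvtColor(w["image"],cv2.COLOR_BGR2HSV);m=cv2.inRange(hsv,(3,150,60),(18,255,255))>0;m&=np.hypot(P[...,0]-X,P[...,1]-Y)<45
print(np.percentile(P[m][:,2],[5,50,95]))
```

```text
True [500.58 156.32  95.23] [ 0.6  1.3 -7.4] [ 0.19 -0.23  0.16] 9.66732472095884 22.9667
(array([500.5, 158.7]), array([11.4, 57.9]), 98.4, 100.4, 2152) (array([503.6, 145.3]), array([57. , 12.3]), 81.9, 101.2, 73)
[ 97.55913374  99.84633081 102.47897072]
```

Run:
```python
from h import *
for z in (93,91,89):
    s=read_state();print("pre",s["eef_pos"][2].round(2),s["ft_force"].round(1))
    h=movel([X,Y,z],R(-85.8+94),max_speed=8,guard=10);s=read_state()
    print(h,s["eef_pos"].round(2),s["ft_force"].round(1),round(s["finger_gap"],2),s["time"])
    if h: break
w=camera("wrist");print(orange(w,70,125,(X,Y)))
```

```text
pre 95.32 [ 1.6  1.2 -9. ]
True [500.82 156.46  94.89] [-0.4  0.7  4.3] 9.49 23.2917
(array([500.8, 158.8]), array([11.4, 57.9]), 98.4, 100.2, 2182)
```

Run:
```python
from h import *
for k,(d,z) in enumerate(((94,92.5),(92,91),(90,90.5))):
    f=read_state()["ft_force"][2]
    h=movel([X,Y,z],R(-85.8+d),max_speed=8,guard=11 if f<3 else 7);s=read_state()
    print(d,h,"pre",round(f,1),s["eef_pos"].round(2),s["ft_force"].round(1),s["torque"].round(2),round(s["finger_gap"],2),s["time"])
w=camera("wrist");print(orange(w,70,125,(X,Y)))
```

```text
94 False pre 4.5 [500.88 156.26  92.59] [0.9 1.6 3.6] [ 0.29 -0.07  0.14] 9.92 23.75
92 True pre 3.6 [501.23 156.33  91.63] [-0.3  0.1  8.2] [0.15 0.13 0.17] 9.91 23.9833
90 True pre 8.2 [501.76 156.34  91.54] [-1.1  1.1 14.3] [0.2  0.45 0.1 ] 9.45 24.1917
(array([502. , 158.7]), array([11.4, 57.8]), 94.0, 96.9, 2176)
```

The bar top is now 9.9 lower than when the key was standing, so the key is home. I'll turn it back to the channel with a light push.

Run:
```python
from h import *
for d in (75,50,25,0):
    movel([X,Y,91.6],R(-85.8+d),max_speed=60);s=read_state()
    print(d,s["eef_pos"].round(2),s["ft_force"].round(1),s["torque"].round(2),round(s["finger_gap"],2),round(s["time"],2))
w=camera("wrist");print(orange(w,70,125,(X,Y)))
c=camera("scene")
cv2.imwrite("pics/w7.png",np.hstack([cv2.resize(w["image"][130:330,150:370],(429,390)),cv2.resize(c["image"][70:200,215:335],(360,390))]))
```

```text
75 [500.9  156.23  91.67] [-0.9  0.3  5.5] [0.21 0.03 0.06] 9.65 24.65
50 [500.8  156.2   91.67] [-0.3  0.9  6.4] [0.16 0.16 0.04] 9.79 25.23
25 [500.75 156.2   91.67] [-1.2  1.7  7.6] [0.29 0.32 0.07] 9.82 25.82
0 [500.73 156.24  91.69] [-1.6  1.3  7.5] [0.34 0.41 0.03] 9.37 26.4
(array([503.7, 156.5]), array([57.2, 11.4]), 4.5, 96.9, 2150)
```

View pics/w7.png

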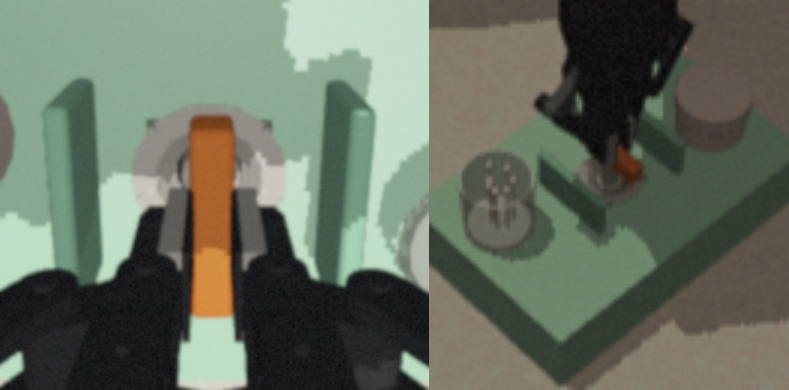

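The key is home at yaw 4.5°, with the bar parallel to the cheeks. The fingertips are about 4 below the cheek tops. I'll raise by 3.5, with the bit still well inside the slot, so the opening fingers pass over the cheeks and the key settles back.

Run:
```python
from h import *
movel([X,Y,95.2],max_speed=20); f=read_state()["ft_force"]; open_gripper(); s=read_state()
print(f.round(1),s["ft_force"].round(1),round(s["finger_gap"],1))
movel([X,Y,185],max_speed=120); wait(0.3)
w=camera("wrist");c=camera("scene");d=camera("side");print(orange(w,70,125,(X,Y)),read_state()["time"])
P=pts(w);print([np.round(P[r,cc],1).tolist() for r,cc in ()])
o=np.hstack([cv2.resize(w["image"][30:330,110:410],(400,400)),cv2.resize(c["image"][70:200,205:335],(400,400))])
cv2.imwrite("pics/w8.png",o)
cv2.imwrite("pics/sc2.png",c["image"])
a=cv2.imread("pics/scene.png").astype(int);df=(np.abs(a-c["image"]).max(2)>60).astype(np.uint8)
k,l,st,ce=cv2.connectedComponentsWithStats(df);print([(ce[i].round().tolist(),int(st[i,4])) for i in range(1,k) if st[i,4]>30])
```

```text
[-1.2  0.6 -0.3] [ 0.2 -0.4  0.4] 85.1
(array([502.4, 157.6]), array([55.2, 11.4]), 5.8, 97.0, 825) 28.9
[]
[([278.0, 38.0], 3767), ([275.0, 120.0], 124), ([161.0, 223.0], 154)]
```

View pics/w8.png

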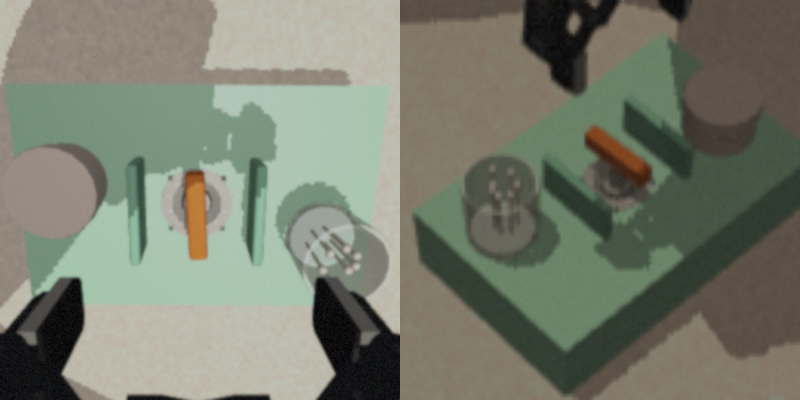

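Run:
```python
from h import *
finish_job()
```

```text
the job is handed in; nothing more can be done
```

The key is in the lock, fully home, with its bar along the channel and the gripper clear of it. I handed the job in at about 29 s on the robot's clock; `finish_job()` gives no verdict.

**What I did**
- I took the 56 mm key from the pocket by its bar ends. The two free-standing T-keys are larger, so I left them alone.
- I stood it in the lock with the bar along the channel and let go.
- I retook it across the flats and turned it one way in small steps. It began to sink at about 94° and was fully home by about 90°.
- I turned it back to the channel with about 5–8 N of push and let go.

**Last checks**
- **Home:** the wrist camera put the bar's top 9.8 mm lower than when the key was first standing in the lock. The full drop is 10.
- **Angle:** the bar lies at 5.8° and the channel at 4.2°, so it is about 1.6° off.
- **Bystanders:** comparing the scene camera's first and last images, only the robot, the rest and the lock area changed.

**What did not go to plan**
- **Search push:** it briefly reached about 15.6 N at about 59°. The key still dropped, but the cylinder may have been dragged slightly.
- **Camera disagreement:** the wrist and fixed cameras differed by about 3 mm, which I averaged out; the key went into the lock with only about 1 N of side force.
- **Final release:** I first raised the gripper 3.5 mm so the opening fingers would clear the cheeks. The bit should have stayed in its slot, and the key settled back to the home height.

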